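# Turn the mixing tile with the spatula

### The arm

A 6-joint arm with a two-finger parallel gripper is mounted at the origin on the work surface. World frame = base frame: x ahead of the robot, y to its left, z up, the work surface at z = 0. Lengths are in m, angles in rad, forces in N, time in s.
With the tool pointing down it reaches from about 0.25 to 0.725 m from the base axis. Payload 4 kg.
Tool frame: the origin (TCP) lies on the front face of the gripper's body, between the roots of the fingers; the fingertips stand 73 mm ahead of it and the grasp point (between the pads) lies bot.tcp_to_grasp ahead of it (bot.tcp_to_grasp is the distance from the TCP to the grasp point, in m); z points along the fingers, y is the line along which they close (so a half turn about z gives the same grasp; the last joint's range is limited). The gripper opens to 85 mm and grips with 20 to 120 N. Pads are 22 mm wide; open, the fingers measure 114 mm over their backs; the gripper's body (76 mm by 85 mm) begins 54 mm behind the grasp point. The pads swing forward as they close: fully open they stand 13 mm farther back than shut.
Start: joints at [-1.13, 0.241, 0.005, 1.335, 0, 1.571], TCP at [0.213, -0.452, 0.304] pointing down, gripper open.
Joint ranges: [-2.72, 2.72], [-1.05, 1.87], [-1.09, 1.28], [-1.99, 2.15], [-1.42, 1.44], [-3.14, 3.14]. Speed limits (rad/s): [2.79, 2.79, 3.14, 3.14, 3.14, 3.14].

### API

Orientations are given as a unit quaternion [x, y, z, w].
In Python, from workcell import bot gives the robot as it stands.
- The arm moves only by the shell command python3 -m jog 'ROWS' [OPENING]. ROWS is JSON, one flat list of numbers, 6 for each row, row after row: the shift along the world's x, y, z scaled (see below), then the turn, a rotation vector about the world's x, y, z scaled (see below). In form: [tx, ty, tz, wx, wy, wz, tx, ty, tz, wx, wy, wz, ...]. A call has 1 to 10 rows; each row is the pose to reach, as a shift and turn from the pose commanded when the call began; what a row does not reach only later rows make up. The controller multiplies each number of a shift by 800 mm and each number of a turn by 2 rad. A row lasts 1/12 s, in which the tool goes at most 41.7 mm and 7.16 degrees, less where a joint would pass 70% of its speed; a pose out of reach is approached as far as the arm can. A call with a number of a shift or a turn outside -1 to 1 is refused whole. A call with a gripper value outside its range is refused whole. OPENING is the opening, from -1 (shut) to 1 (fully open), set as the call begins (- or left out, the last holds). The fingers move at their own pace and stop on an object; the grip force is fixed at half the most. Time passes only in rows, so rows that repeat a pose let the fingers close. It gives the time, the measured TCP pose, the force, the opening and the grip force at its end, in the units of the state.
- bot.get_obs(): the state, without advancing time (a new reading comes with each control period).
- bot.camera(name): name is "scene" or "top"; returns (picture, depth): 400x640x3 uint8, red, green, blue; 400x640 float32, m along the optical axis (not along the pixel's ray), 0 where there is no reading.
- bot.calibration(name): a dict with "intrinsics" (3x3 intrinsics, pixels), "pose" (4x4, takes a point from camera to world coordinates). Camera axes: x right, y up, looking along -z (the intrinsics and any distortion apply to the point x, -y, -z); pixel columns grow to the right and rows downward; lengths in m; the calibration is good to about 2 mm. A picture is of the moment at which its call begins. calibration takes no time and is no camera call.
- bot.job_done(): hands the job in; it is judged then, once.
Trained networks look in the newest picture that a camera, given by its name, has taken for a name from the list of things; names that differ only in an ending like _2 or _b are one class to them, and where a whole thing is asked for, a point or a joint stands for the part that bears it (a point fixed in the world has none). Each returns a list of dicts, best first, with "confidence" (0 to 1); they miss things now and then, are a little off and sometimes report something else, mostly with a low value. They report only what shows in the picture. A call takes as long as a camera call. They do not tell look-alikes from the thing itself.
- bot.find_in(label, camera): "at" ([x, y, z] in m, in the coordinates of the camera as it stood for that picture, good to about 4 mm: the middle of the surface that is visible of it).
- bot.tip_of(label, camera): "at" ([x, y, z] in m, in the coordinates of the camera as it stood for that picture, good to about 4 mm: a listed point, or the origin of a listed thing).
The state is a dict: "clock": time; "joint_pos": joint angles; "joint_vel": joint speeds; "tau": joint torques, N m; "eef_pos": TCP position; "tool_rot": TCP orientation; "ft_force": force on the tool from outside, world axes, zero at the start; "ft_torque": the same for the moment, N m; "grip_width": finger opening in m; "grasp_force": force on a finger pad.
Only numpy, scipy, OpenCV 4.12 (cv2) and the standard library are available. Lean on these libraries where they do the work, as an engineer would, in place of code of your own. Each camera call takes 0.05 s, during which the arm holds its last target. There are 200 camera calls.

### The job

One of the two mixing tiles on the dark stand has been left cork side up. Pick up the red-handled spatula, slip its blade under the edge of it that overhangs and, with a turn of the wrist that tips the blade's front up, flip the tile over onto the raised bed beside it, so that it lies flat there with its white glazed face up. Keep the gripper and arm off the tiles, leave the other tile where it is, and finally lay the spatula down on the worktop, clear of the stand.

Things in the scene. Friction and masses are not known exactly. Their poses are not given: they have to be found in the camera images.
- tile: The tile to flip: square slab 80 x 80 x 9 mm, about 0.12 kg, cork on one face (up at the start), white glaze on the other. Origin at its centre; x as the stand's x at the start, z out of the cork face: it points up at the start and must point down at the end.
- other_tile: The bystander tile, same size, already white side up in the stand's other place (near or far, 124 mm between centres). Origin at its centre, z out of the white face. Leave alone.
- spatula_grip (a point): Handle centre of a loose spatula (0.14 kg) lying stably, blade flat. Red handle bar 66 mm long (x), 20 wide (y), 18 high, level: pinch across y from above. At its front a steel neck slopes down to the flat steel blade, 60 mm wide, 2.5 thick, 76 long: from 45 to 121 mm ahead of this point (straight front edge), underside 70 mm below. x points from handle to blade, z up.
- stand: Fixed dark wood stand, 250 mm wide (y); x to the robot's left, z up. Origin at worktop level, mid-width, below the step's face. Ledge x -54 to 0, 20 mm high: tiles lie on it at y +62 and -62, one edge at the step, the other at x -81, overhanging 27 mm. Bed x 0 to 130, 32 mm high; end rim 45 mm high. A tile lifted by its free edge pivots at the step's foot and, past upright, falls onto the bed.
Things that resemble listed ones, but are neither listed nor needed, are in the scene too. What is shaped like the part that bears spatula_grip but green, turquoise or yellow is not meant.

How it is judged:
On the way:
1. the held spatula, its blade turned up by at least 12 degrees, tips up the tile by at least 15 degrees (angle between tile's own z axis and vertical above 0.26 rad and angle between spatula_grip's own z axis and vertical above 0.2 rad and contact force between spatula and tile above 0.03 N and contact force between the fingers and spatula above 1 N), for 0.04 s.
At the end, for the whole second after the job is handed in: The tile rests on the bed, white up, level within 10 degrees, centre 12 to 115 mm behind the step, within 100 mm of the stand's middle; other tile within 15 mm of its start, white up; spatula at rest on the worktop (handle centre below 90 mm), touching neither tile nor stand (angle between tile's own z axis and vertical above 2.97 rad and x of tile in the frame of stand between 0.012 and 0.115 m and y of tile in the frame of stand between -0.1 and 0.1 m and z of tile in the frame of stand between 0.03 and 0.044 m and linear speed of each of tile, spatula below 0.02 m/s and contact force between spatula and tile below 0.03 N and contact force between spatula and stand below 0.03 N and height (world z) of spatula_grip below 0.09 m and distance of other_tile from where it was at the start of the episode below 0.015 m and angle between other_tile's own z axis and vertical below 0.17 rad).
It fails at once if the gripper or arm touches a tile (contact force between any of the fingers, the arm and tile above 0.5 N or contact force between any of the fingers, the arm and other_tile above 0.5 N).
It fails at once if the other tile is shifted by more than 15 mm (distance of other_tile from where it was at the start of the episode above 0.015 m).
It also fails if it takes over 46 s, if anything falls off the work surface, if the arm or the gripper's body presses on something with over 40 N, if the wrist force passes 120 N, or if a joint passes its speed limit or range.

## Working session

There is one attempt and no reset: what is moved stays moved. The work goes in short steps, Python scripts to look and compute and a shell command to move; the robot and the scene stay as the last step left them, time stands still between calls to the robot, and variables do not carry over. Pictures are saved under pics/ and viewed, at most 10 in all, crops included, and the job is handed in when it is done.

```bash
mkdir -p pics
cat > h.py <<'E'
import numpy as np,cv2
from workcell import bot
def w(name,p):
    T=np.array(bot.calibration(name)["pose"]);return T[:3,:3]@np.array(p)+T[:3,3]
def pix(name,p):
    c=bot.calibration(name);T=np.array(c["pose"]);q=T[:3,:3].T@(np.array(p)-T[:3,3]);q=np.array([q[0],-q[1],-q[2]])
    u=np.array(c["intrinsics"])@q;return u[:2]/u[2]
def cloud(name,d):
    c=bot.calibration(name);T=np.array(c["pose"]);K=np.array(c["intrinsics"])
    v,u=np.mgrid[:d.shape[0],:d.shape[1]]
    P=np.stack([(u-K[0,2])/K[0,0]*d,-(v-K[1,2])/K[1,1]*d,-d],-1)
    return P@T[:3,:3].T+T[:3,3]
E
python3 - <<'E'
from h import *
np.set_printoptions(precision=3,suppress=True)
for n in("top","scene"):
    im,d=bot.camera(n);cv2.imwrite(f"pics/{n}0.png",im[:,:,::-1]);np.savez(f"{n}0.npz",im=im,d=d)
    print(n,{k:np.array(v).tolist() for k,v in bot.calibration(n).items() if k!="pose"})
    for l in("tile","other_tile","spatula_grip","stand"):
        for r in bot.tip_of(l,n):
            p=w(n,r["at"]);print(l,p,pix(n,p),round(r["confidence"],2))
E
```

```text
top {'intrinsics': [[446.14595513852635, 0.0, 315.2903320254171], [0.0, 446.14595513852635, 195.3172046650222], [0.0, 0.0, 1.0]]}
tile [0.648 0.042 0.022] [257.046 135.108] 0.75
other_tile [0.528 0.036 0.028] [258.695 179.906] 0.59
spatula_grip [ 0.412 -0.328  0.07 ] [401.213 225.044] 0.97
spatula_grip [ 0.714 -0.304  0.066] [390.304 107.101] 0.75
spatula_grip [ 0.525 -0.334  0.07 ] [403.2   180.073] 0.69
spatula_grip [ 0.389 -0.171  0.065] [338.953 233.75 ] 0.6
spatula_grip [0.263 0.223 0.074] [179.811 284.935] 0.56
stand [0.588 0.078 0.   ] [244.509 158.697] 0.79
scene {'intrinsics': [[500.8213856223433, 0.0, 319.29602008616257], [0.0, 500.8213856223433, 198.54664543690697], [0.0, 0.0, 1.0]]}
tile [0.647 0.041 0.03 ] [409.511 208.76 ] 0.84
other_tile [0.529 0.034 0.03 ] [370.163 188.441] 0.88
spatula_grip [ 0.41  -0.325  0.072] [241.077 242.993] 0.92
spatula_grip [ 0.525 -0.338  0.07 ] [273.71  274.241] 0.76
spatula_grip [ 0.39  -0.172  0.072] [278.751 199.265] 0.76
spatula_grip [ 0.709 -0.299  0.073] [349.66  308.958] 0.76
spatula_grip [0.262 0.227 0.071] [336.349  98.129] 0.68
stand [0.587 0.08  0.003] [397.117 195.105] 0.62
```

View pics/top0.png

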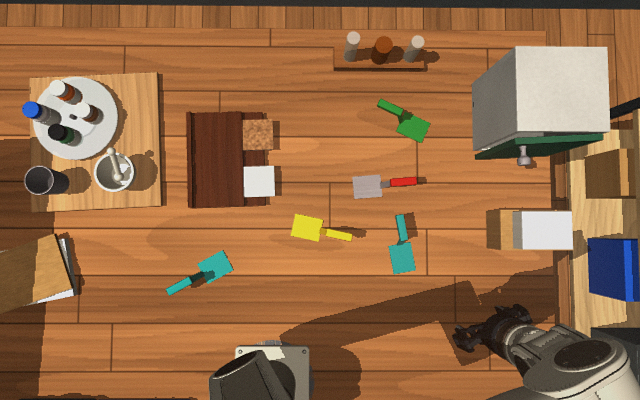

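View pics/scene0.png

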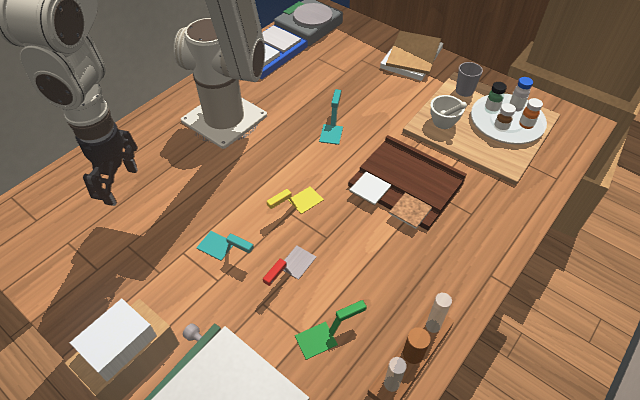

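The top view shows five spatulas: green (403,118), red (403,181), yellow (340,235), turquoise (402,228) and turquoise (180,285). Only the red-handled one fits; its blade is at (367,187). The cork tile is at (258,135), the white one at (259,181). I'll confirm with a crop and measure from the depth.

Run:
```python
from h import *
np.set_printoptions(precision=4,suppress=True)
z=np.load("top0.npz");im,d=z["im"],z["d"]
cv2.imwrite("pics/crop.png",cv2.resize(im[100:220,230:440,::-1],None,fx=3.6,fy=3.6,interpolation=cv2.INTER_CUBIC))
def rect(P):
    r=cv2.minAreaRect((P[:,:2]*1000).astype(np.float32));b=cv2.boxPoints(r);return np.round(b,1).tolist(),np.round(r[1],1),np.round(r[2],2),round(np.median(P[:,2])*1000,1)
for n in("top","scene"):
    z=np.load(n+"0.npz");im,d=z["im"].astype(int),z["d"];C=cloud(n,d)
    R,G,B=[im[...,i] for i in range(3)];X,Y,Z=[C[...,i] for i in range(3)]
    near=(d>0)&(abs(X-.525)<.06)&(abs(Y+.28)<.12)
    print(n,"handle",rect(C[near&(R>140)&(G<70)&(B<70)&(Z>.06)]))
    print("blade",rect(C[near&(abs(R-B)<45)&(G>120)&(Z<.03)&(Y>-.32)]))
    st=(d>0)&(abs(X-.59)<.16)&(Y>-.04)&(Y<.24)
    print("tiles",[rect(C[st&(Z>.022)&(Z<.036)&(Y<.076)&s]) for s in (X>.592,X<.583)])
    m=st&(Z>.024)&(R<110)&(Y>.085);print("bed",rect(C[m]))
    m=st&(Z>.022)&(Z<.036)&(R>110)
    for s in (X>.6,X<.58):
        q=C[m&s];print("tile colour",rect(q),len(q))
```

```text
top handle ([[509.6000061035156, -302.0], [515.2999877929688, -366.1000061035156], [534.7000122070312, -364.3999938964844], [528.9000244140625, -300.29998779296875]], array([19.4, 64.4]), np.float64(5.12), np.float64(77.3))
blade ([[482.1000061035156, -216.3000030517578], [488.8999938964844, -290.8999938964844], [547.7000122070312, -285.5], [540.7999877929688, -210.89999389648438]], array([59. , 74.9]), np.float64(5.24), np.float64(1.0))
tiles [([[592.0999755859375, 76.0], [592.0999755859375, -0.8999999761581421], [709.4000244140625, -0.800000011920929], [709.4000244140625, 76.0]], array([117.3,  76.8]), np.float64(0.03), np.float64(27.5)), ([[462.5, 75.80000305175781], [463.20001220703125, -4.800000190734863], [579.2999877929688, -3.799999952316284], [578.5999755859375, 76.80000305175781]], array([116.1,  80.6]), np.float64(0.49), np.float64(27.3))]
bed ([[456.1000061035156, 218.0], [459.0, 81.0], [709.0, 86.30000305175781], [706.0999755859375, 223.3000030517578]], array([250.1, 137. ]), np.float64(1.22), np.float64(30.8))
tile colour ([[607.5, 167.1999969482422], [609.5999755859375
[... 1099 characters left out ...]
 [582.0999755859375, 76.0]], array([118.9,  80.8]), np.float64(0.06), np.float64(30.0))]
bed ([[455.70001220703125, 223.5], [456.5, 83.5], [711.2999877929688, 85.0], [710.5, 225.0]], array([254.8, 140. ]), np.float64(0.34), np.float64(34.6))
tile colour ([[595.9000244140625, 224.10000610351562], [602.2000122070312, -2.299999952316284], [712.2999877929688, 0.800000011920929], [706.0999755859375, 227.1999969482422]], array([110.2, 226.5]), np.float64(1.58), np.float64(32.0)) 1620
tile colour ([[455.8999938964844, 202.3000030517578], [458.79998779296875, -5.300000190734863], [582.4000244140625, -3.5999999046325684], [579.5, 204.0]], array([123.6, 207.7]), np.float64(0.8), np.float64(31.9)) 1437
```

View pics/crop.png

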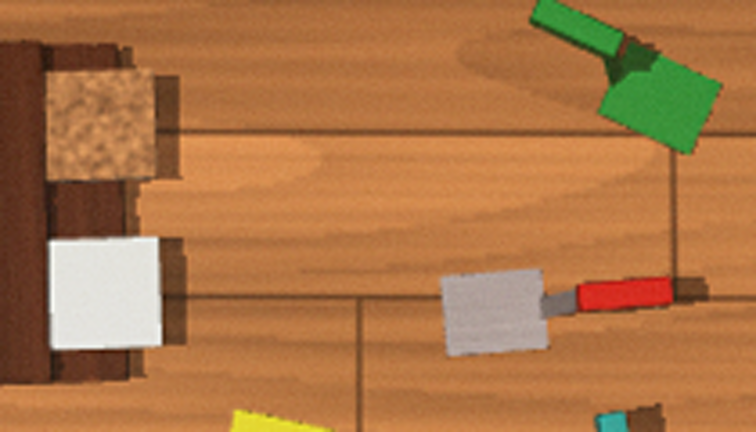

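The crop confirms it: red handle at about (625,293) in the crop, its steel blade at (497,312) pointing left, towards the stand.

Run:
```python
from h import *
from scipy.spatial.transform import Rotation as R
np.set_printoptions(precision=4,suppress=True)
o=bot.get_obs();print(bot.tcp_to_grasp,o["eef_pos"],R.from_quat(o["tool_rot"]).as_matrix(),o["grip_width"],o["clock"])
```

```text
0.0539 [ 0.2133 -0.4522  0.3039] [[ 0.9044  0.4267 -0.    ]
 [ 0.4267 -0.9044  0.0001]
 [ 0.     -0.0001 -1.    ]] 0.08544404591092741 0.5
```

```bash
python3 -m jog '[0.1,0.04,-0.03,0,0,0.06, 0.2,0.08,-0.06,0,0,0.12, 0.3,0.12,-0.1,0,0,0.18, 0.386,0.149,-0.13,0,0,0.24, 0.386,0.149,-0.13,0,0,0.3, 0.386,0.149,-0.13,0,0,0.36, 0.386,0.149,-0.13,0,0,0.42, 0.386,0.149,-0.13,0,0,0.48, 0.386,0.149,-0.13,0,0,0.54, 0.386,0.149,-0.13,0,0,0.609]' 1
python3 -m jog '[0,0,0,0,0,0,0,0,0,0,0,0]'
python3 - <<'E'
from h import *
from scipy.spatial.transform import Rotation as R
np.set_printoptions(precision=4,suppress=True)
o=bot.get_obs();print(o["eef_pos"],R.from_quat(o["tool_rot"]).as_matrix(),o["joint_pos"])
E
```

```text
clock: 1.33
eef_pos: [0.5251, -0.3303, 0.1973]
tool_rot: [0.676, 0.737, 0.0, -0.001]
ft_force: [-0.7, -0.2, 0.1]
grip_width: 0.0855
grasp_force: 0.0
clock: 1.5
eef_pos: [0.5222, -0.3328, 0.1996]
tool_rot: [0.681, 0.732, -0.0, -0.0]
ft_force: [0.3, 0.4, 0.1]
grip_width: 0.0851
grasp_force: 0.0
[ 0.5222 -0.3328  0.1996] [[-0.0722  0.9974 -0.0006]
 [ 0.9974  0.0722  0.0002]
 [ 0.0002 -0.0006 -1.    ]] [-0.5673  0.5346  0.1668  1.2036 -0.0002  0.9312]
```

```bash
python3 -m jog '[0,0,-0.03,0,0,0.007, 0,0,-0.06,0,0,0.007, 0,0,-0.08,0,0,0.007, 0,0,-0.0945,0,0,0.007, 0,0,-0.0945,0,0,0.007,0,0,-0.0945,0,0,0.007]'
python3 -m jog '[0,0,0,0,0,0, 0,0,0,0,0,0, 0,0,0,0,0,0, 0,0,0,0,0,0, 0,0,0,0,0,0, 0,0,0,0,0,0, 0,0,0,0,0,0, 0,0,0,0,0,0]' -1
python3 -m jog '[0,0,0.01,0,0,0, 0,0,0.03,0,0,0, 0,0,0.05,0,0,0, 0,0,0.07,0,0,0, 0,0,0.1,0,0,0, 0,0,0.1,0,0,0, 0,0,0.1,0,0,0, 0,0,0.1,0,0,0]'
```

```text
clock: 2.0
eef_pos: [0.5216, -0.3335, 0.1244]
tool_rot: [0.676, 0.737, -0.0, -0.0]
ft_force: [-0.3, 0.1, -0.4]
grip_width: 0.0855
grasp_force: 0.0
clock: 2.67
eef_pos: [0.5223, -0.3331, 0.1248]
tool_rot: [0.675, 0.738, 0.0, 0.0]
ft_force: [-1.1, -0.4, 3.9]
grip_width: 0.0189
grasp_force: 60.2
clock: 3.33
eef_pos: [0.5217, -0.3327, 0.2035]
tool_rot: [0.675, 0.738, -0.0, -0.001]
ft_force: [0.4, -0.1, -1.1]
grip_width: 0.0189
grasp_force: 59.6
```

```bash
python3 -m jog '[0.02,0.04,0,0,0,-0.01, 0.05,0.08,0,0,0,-0.02, 0.07,0.12,0,0,0,-0.03, 0.1,0.15,0,0,0,-0.035, 0.13,0.18,0,0,0,-0.035, 0.145,0.21,0,0,0,-0.035, 0.1575,0.2275,0,0,0,-0.035, 0.1575,0.2275,0,0,0,-0.035, 0.1575,0.2275,0,0,0,-0.035, 0.1575,0.2275,0,0,0,-0.035]'
python3 - <<'E'
from h import *
np.set_printoptions(precision=4,suppress=True)
for n in("top","scene"):
    im,d=bot.camera(n);cv2.imwrite(f"pics/{n}1.png",im[60:320,180:560,::-1] if n=="scene" else cv2.resize(im[80:240,200:400,::-1],None,fx=3.5,fy=3.5))
    C=cloud(n,d);X,Y,Z=[C[...,i] for i in range(3)]
    i=im.astype(int)
    m=(d>0)&(abs(X-.646)<.06)&(Y>-.12)&(Y<-.005)&(Z>.06)&(Z<.1)
    P=C[m];print(n,len(P),cv2.boxPoints(cv2.minAreaRect((P[:,:2]*1000).astype(np.float32))))
    A=np.c_[P[:,:2],np.ones(len(P))];f=np.linalg.lstsq(A,P[:,2],rcond=None)[0];print("plane",f[:2],"z at tip",f@[.646,-.03,1],"heel",f@[.646,-.1,1])
    m=(d>0)&(Y<.085)&(Y>-.02)&(X>.6)&(X<.695)&(Z>.022)&(Z<.036)
    P=C[m];print("cork",P[:,:2].min(0),P[:,:2].max(0),np.median(P[:,2]))
E
```

```text
clock: 4.17
eef_pos: [0.6472, -0.1517, 0.2032]
tool_rot: [0.701, 0.714, -0.001, -0.001]
ft_force: [-0.8, -0.1, -0.4]
grip_width: 0.0188
grasp_force: 59.5
top 255 [[614.1402 -32.3298]
 [614.3841 -67.8747]
 [674.3325 -67.4633]
 [674.0886 -31.9184]]
plane [-0.0151 -0.0066] z at tip 0.07868460542524225 heel 0.07914786728307535
cork [ 0.6014 -0.001 ] [0.6943 0.084 ] 0.027491483464085142
scene 181 [[ 631.3798  -28.3349]
 [ 634.7402 -108.7417]
 [ 678.1292 -106.9283]
 [ 674.7687  -26.5215]]
plane [ 0.0068 -0.0026] z at tip 0.08222456828766803 heel 0.08240719789005072
cork [0.6002 0.0013] [0.6948 0.0849] 0.030570472763026713
```

View pics/top1.png

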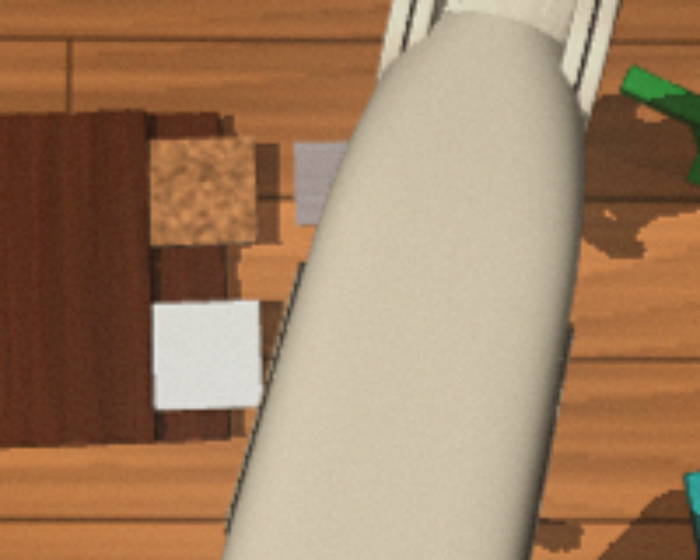

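View pics/scene1.png

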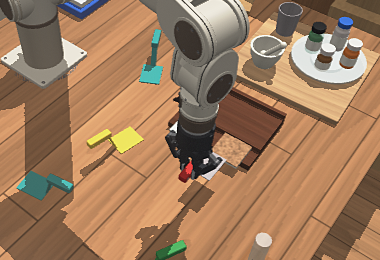

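The top view shows the held blade at crop (320,183), level with the cork tile (203,192), 30 mm short of it and square to it. Next I lower it and insert it.

```bash
python3 -m jog '[0,0,-0.03,0,0,0, 0,0,-0.06,0,0,0, 0,0,-0.085,0,0,0, 0,0,-0.085,0,0,0, 0,0,-0.085,0,0,0, 0,0,-0.085,0,0,0]'
python3 -m jog '[0,0.01,0,0,0,0, 0,0.02,0,0,0,0, 0,0.03,0,0,0,0, 0,0.04,0,0,0,0, 0,0.05,0,0,0,0, 0,0.06,0,0,0,0, 0,0.061,0,0,0,0, 0,0.061,0,0,0,0]'
python3 - <<'E'
# rows relative to inserted pose: tip (0.079-.060, .010) underside; P=(0.079,.020)
import numpy as np
r=.060;tcp=np.array([-.121,.070+.054]) # TCP rel. to tip underside (y,z)
for t in range(0,111,6):
    a=np.radians(t);f=np.radians(min(.45*t,40))
    if t<=90: tip=np.array([-r*np.cos(a)-.009*np.sin(a),.020+r*np.sin(a)])
    else: b=np.radians(t-90);tip=np.array([-.009+.060*np.tan(b),.080])
    tip=tip-np.array([-np.sin(f),np.cos(f)])*.0025 # underside point of front edge
    R=np.array([[np.cos(f),-np.sin(f)],[np.sin(f),np.cos(f)]])
    d=tip+R@tcp-(np.array([-r,.010])+tcp)
    print(t,round(np.degrees(f),1),"row ty %.3f tz %.3f wx %.3f"%(d[0]/.8,d[1]/.8,f/2),"heel z %.3f"%(tip[1]-.076*np.sin(f)))
E
```

```text
clock: 4.77
eef_pos: [0.6485, -0.152, 0.1377]
tool_rot: [0.701, 0.713, 0.0, 0.001]
ft_force: [0.6, -0.5, -0.8]
grip_width: 0.0191
grasp_force: 59.5
clock: 5.43
eef_pos: [0.6482, -0.1011, 0.1363]
tool_rot: [0.7, 0.714, -0.0, 0.0]
ft_force: [0.3, 0.3, -1.0]
grip_width: 0.0186
grasp_force: 59.5
0 0.0 row ty 0.000 tz 0.009 wx 0.000 heel z 0.018
6 2.7 row ty -0.008 tz 0.010 wx 0.024 heel z 0.020
12 5.4 row ty -0.014 tz 0.010 wx 0.047 heel z 0.023
18 8.1 row ty -0.020 tz 0.010 wx 0.071 heel z 0.025
24 10.8 row ty -0.024 tz 0.009 wx 0.094 heel z 0.028
30 13.5 row ty -0.027 tz 0.007 wx 0.118 heel z 0.030
36 16.2 row ty -0.029 tz 0.005 wx 0.141 heel z 0.032
42 18.9 row ty -0.029 tz 0.002 wx 0.165 heel z 0.033
48 21.6 row ty -0.029 tz -0.001 wx 0.188 heel z 0.034
54 24.3 row ty -0.027 tz -0.006 wx 0.212 heel z 0.035
60 27.0 row ty -0.025 tz -0.011 wx 0.236 heel z 0.035
66 29.7 row ty -0.021 tz -0.017 wx 0.259 heel z 0.035
72 32.4 row ty -0.017 tz -0.024 wx 0.283 heel z 0.034
78 35.1 row ty -0.011 tz -0.032 wx 0.306 heel z 0.033
84 37.8 row ty -0.005 tz -0.041 wx 0.330 heel z 0.031
90 40.0 row ty 0.002 tz -0.048 wx 0.349 heel z 0.029
96 40.0 row ty 0.009 tz -0.048 wx 0.349 heel z 0.029
102 40.0 row ty 0.017 tz -0.048 wx 0.349 heel z 0.029
108 40.0 row ty 0.026 tz -0.048 wx 0.349 heel z 0.029
```

```bash
python3 -m jog '[0,0,0.009,0,0,0, -0,-0.008,0.01,0.024,0,0, 0,-0.014,0.01,0.047,0,0, 0,-0.02,0.01,0.071,0,0, 0,-0.024,0.009,0.094,0,0, 0,-0.027,0.007,0.118,0,0, 0,-0.029,0.005,0.141,0,0, 0,-0.029,0.002,0.165,0,0, 0,-0.029,-0.001,0.188,0,0, 0,-0.029,-0.001,0.188,0,0]'
python3 - <<'E'
from h import *
for n in("top","scene"):
    im,d=bot.camera(n)
    c=im[130:270,230:450] if n=="scene" else im[80:220,200:420]
    if n=="scene": cv2.imwrite("pics/s2.png",cv2.resize(c[:,:,::-1],None,fx=3.5,fy=3.5))
print(bot.get_obs()["joint_pos"])
E
```

```text
clock: 6.27
eef_pos: [0.6476, -0.1278, 0.1344]
tool_rot: [0.689, 0.7, 0.133, -0.131]
ft_force: [-1.1, -1.4, -2.2]
grip_width: 0.019
grasp_force: 59.5
[-0.31482561  0.74240846  0.31986248  1.26903253  0.35511131  1.21674844]
```

View pics/s2.png

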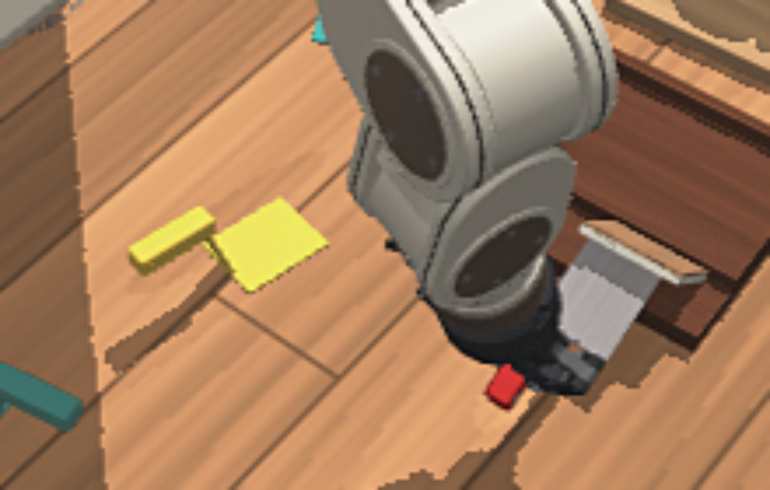

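The picture shows the tile (640,250 in the crop) held up at about 45° on the blade. I carry on past upright.

```bash
python3 -m jog '[0,0.002,-0.005,0.024,0,0, 0,0.004,-0.01,0.048,0,0, 0,0.008,-0.016,0.071,0,0, 0,0.012,-0.023,0.095,0,0, 0,0.018,-0.031,0.118,0,0, 0,0.024,-0.04,0.142,0,0, 0,0.031,-0.047,0.161,0,0, 0,0.038,-0.047,0.161,0,0, 0,0.046,-0.047,0.161,0,0, 0,0.055,-0.047,0.161,0,0]'
python3 -m jog '[0,0.01,0,0,0,0, 0,0.015,0,0,0,0, 0,0.015,0,0,0,0, 0,0.015,0,0,0,0]'
python3 - <<'E'
from h import *
im,d=bot.camera("scene");c=im[110:270,250:490]
cv2.imwrite("pics/s3.png",cv2.resize(c[:,:,::-1],None,fx=3.3,fy=3.3))
E
```

```text
clock: 7.2
eef_pos: [0.6487, -0.0807, 0.0988]
tool_rot: [0.658, 0.671, 0.244, -0.238]
ft_force: [-0.5, 0.0, -1.6]
grip_width: 0.0193
grasp_force: 59.6
clock: 7.53
eef_pos: [0.6483, -0.0687, 0.0986]
tool_rot: [0.658, 0.671, 0.244, -0.239]
ft_force: [0.1, -0.1, -1.9]
grip_width: 0.0188
grasp_force: 59.6
```

View pics/s3.png

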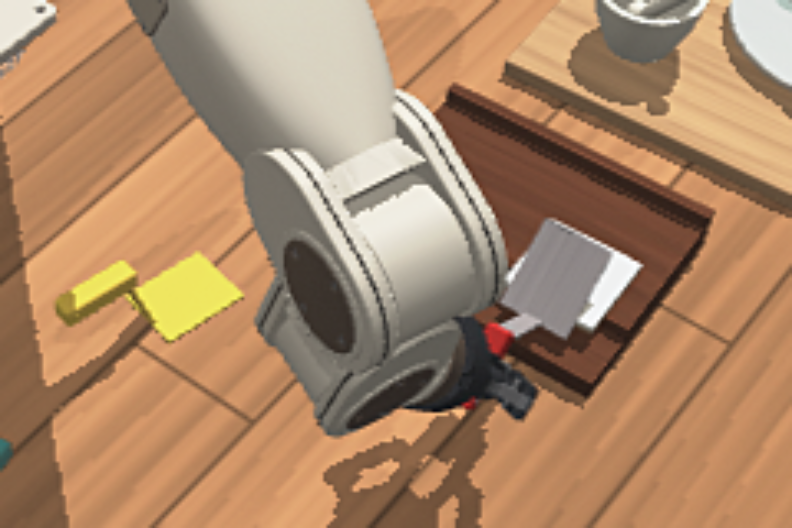

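The picture shows the tile lying white side up on the bed at about (600,275) in the crop. The blade is above it. Next I retreat up and back, level the spatula and set it down around (0.56, -0.25).

```bash
python3 -m jog '[0,-0.02,0.03,0,0,0, 0,-0.05,0.06,0,0,0, 0,-0.085,0.09,0,0,0, -0.02,-0.125,0.108,0,0,0, -0.05,-0.16,0.108,-0.05,0,0, -0.08,-0.195,0.108,-0.1,0,0, -0.11,-0.227,0.108,-0.15,0,0, -0.11,-0.227,0.108,-0.2,0,0, -0.11,-0.227,0.108,-0.25,0,0, -0.11,-0.227,0.108,-0.3,0,0]'
python3 -m jog '[0,0,0,-0.049,0,0, 0,0,0,-0.049,0,0, 0,0,0,-0.049,0,0]'
python3 - <<'E'
from h import *
from scipy.spatial.transform import Rotation as R
np.set_printoptions(precision=4,suppress=True)
o=bot.get_obs();print(o["eef_pos"],R.from_quat(o["tool_rot"]).as_matrix()[:,2])
im,d=bot.camera("scene");cv2.imwrite("pics/s4.png",im[...,::-1])
C=cloud("scene",d);X,Y,Z=[C[...,i] for i in range(3)];i=im.astype(int)
m=(d>0)&(abs(X-.56)<.06)&(Y>-.22)&(Y<-.1)&(Z>.03)&(Z<.12)&(i.min(2)>90);P=C[m]
print(len(P),P[:,:2].min(0),P[:,:2].max(0),[round(np.median(P[(P[:,1]>a)&(P[:,1]<a+.02),2]),4) for a in(-.2,-.18,-.16,-.14)])
E
```

```text
clock: 8.42
eef_pos: [0.5596, -0.2529, 0.1853]
tool_rot: [0.701, 0.712, 0.034, -0.032]
ft_force: [0.5, 0.4, -1.3]
grip_width: 0.0187
grasp_force: 59.5
clock: 8.67
eef_pos: [0.56, -0.25, 0.1848]
tool_rot: [0.7, 0.714, 0.001, -0.001]
ft_force: [-0.5, 1.1, -1.6]
grip_width: 0.0187
grasp_force: 59.5
[ 0.56   -0.25    0.1848] [ 0.0003  0.0024 -1.    ]
395 [ 0.527  -0.2046] [ 0.5908 -0.1266] [np.float64(0.064), np.float64(0.0638), np.float64(0.0638), np.float64(0.0637)]
```

View pics/s4.png

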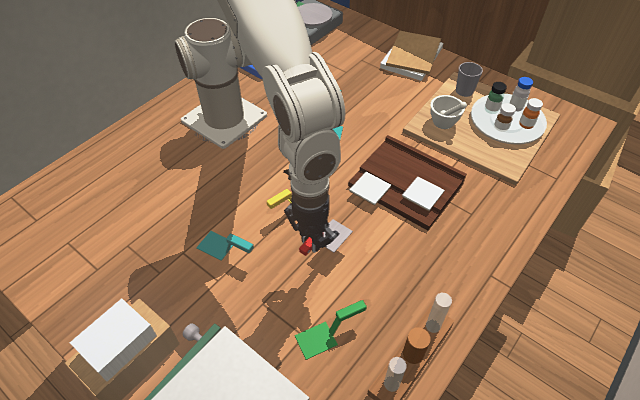

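The flipped tile at (424,193) and the other tile at (371,188) are both white side up. The spatula is level in the gripper at (320,242). I set it down and release.

```bash
python3 -m jog '[0,0,-0.02,0,0,0, 0,0,-0.04,0,0,0, 0,0,-0.06,0,0,0, 0,0,-0.068,0,0,0, 0,0,-0.072,0,0,0, 0,0,-0.074,0,0,0, 0,0,-0.074,0,0,0, 0,0,-0.074,0,0,0]'
python3 -m jog '[0,0,0,0,0,0, 0,0,0,0,0,0, 0,0,0,0,0,0, 0,0,0,0,0,0, 0,0,0,0,0,0, 0,0,0,0,0,0, 0,0,0,0,0,0, 0,0,0,0,0,0]' 1
python3 -m jog '[0,0,0.02,0,0,0, 0,0,0.05,0,0,0, 0,0,0.09,0,0,0, 0,0,0.13,0,0,0, -0.04,-0.04,0.15,0,0,0, -0.08,-0.08,0.15,0,0,0, -0.12,-0.12,0.15,0,0,0, -0.15,-0.15,0.15,0,0,0, -0.15,-0.15,0.15,0,0,0, -0.15,-0.15,0.15,0,0,0]'
python3 - <<'E'
from h import *
np.set_printoptions(precision=4,suppress=True)
im,d=bot.camera("top");cv2.imwrite("pics/t5.png",cv2.resize(im[80:260,170:440,::-1],None,fx=2.9,fy=2.9))
C=cloud("top",d);X,Y,Z=[C[...,i] for i in range(3)];i=im.astype(int)
m=(d>0)&(i.min(2)>150)&(X>.45)&(X<.72)&(Y>-.02)&(Y<.2)&(Z>.02)
for s in(X>.585,X<.585):
    P=C[m&s];print(P.mean(0),P.min(0),P.max(0))
m=(d>0)&(i[...,0]>130)&(i[...,1]<70)&(Z>.03)&(abs(X-.56)<.08)&(abs(Y+.25)<.1);print("handle",C[m].mean(0),C[m][:,2].min(),C[m][:,2].max())
E
```

```text
clock: 9.38
eef_pos: [0.5609, -0.2515, 0.1259]
tool_rot: [0.701, 0.714, 0.001, 0.001]
ft_force: [0.3, 0.0, -2.1]
grip_width: 0.0193
grasp_force: 59.6
clock: 10.05
eef_pos: [0.5601, -0.251, 0.1251]
tool_rot: [0.7, 0.714, 0.0, 0.0]
ft_force: [-0.9, -0.7, -0.5]
grip_width: 0.0855
grasp_force: 0.0
clock: 10.88
eef_pos: [0.4381, -0.3729, 0.2453]
tool_rot: [0.702, 0.712, -0.0, 0.0]
ft_force: [-0.3, 0.7, 0.3]
grip_width: 0.0853
grasp_force: 0.0
[0.6489 0.0994 0.0394] [0.6094 0.0604 0.0314] [0.6904 0.1398 0.0456]
[0.525  0.0359 0.0274] [ 0.4861 -0.0045  0.0211] [0.5655 0.0755 0.034 ]
handle [ 0.5616 -0.2503  0.0771] 0.06925922310385446 0.0822319232898534
```

View pics/t5.png

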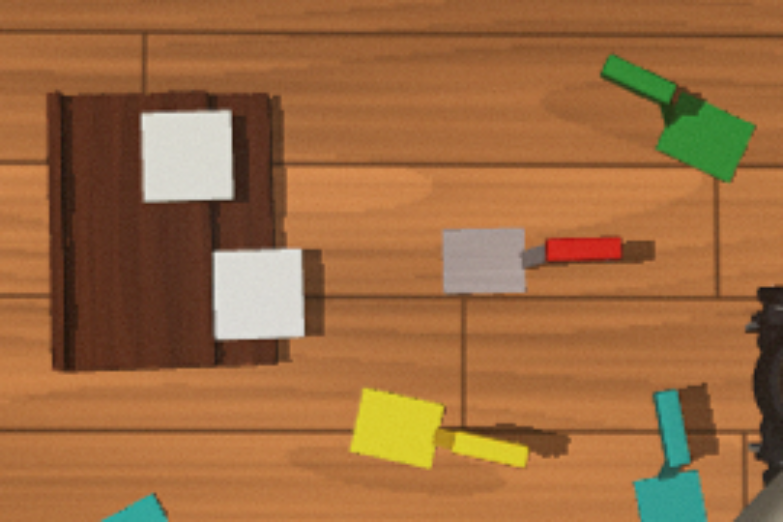

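The flipped tile (188,156) lies flat on the bed, about 20 mm behind the step. The other tile (258,294) hasn't moved. The red spatula (530,255) lies free on the worktop.

```bash
python3 -c "
from workcell import bot
print(bot.job_done())"
```

```text
the job is handed in; nothing more can be done
None
```

I flipped the tile with the red-handled spatula: it lies white side up on the bed, about 20 mm behind the step. The other tile stayed in place, the spatula lies on the worktop clear of the stand, and the job was handed in at about 11 s; no verdict was returned.

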